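Set a gearbox's parking-lock lever with a T-handled hook

ROBOT

A 7-joint arm with a two-finger parallel gripper is mounted at the origin on a cart in front of the work surface, level with it; the furniture and walls round the work are solid. World frame = base frame: x ahead of the robot, y to its left, z up, the work surface at z = 0. Lengths are in m, angles in rad, forces in N, time in s.
With the tool pointing down it reaches from about 0.4 to 0.85 m from the base axis. Payload 6.9 kg.
Tool frame: the origin (TCP) lies midway between the tips of the shut fingers; the grasp point (between the pads) lies behind it (ctrl.pinch_z is the z of the grasp point in the tool frame, in m); z points along the fingers, y is the line along which they close (so a half turn about z gives the same grasp; the last joint's range is limited). The gripper opens to 85 mm and grips with 20 to 120 N. Pads are 22 mm wide; open, the fingers measure 114 mm over their backs; the gripper's body (76 mm by 85 mm) begins 54 mm behind the grasp point. The pads swing forward as they close: fully open they stand 13 mm farther back than shut.
Start: joints at [0.105, 0.507, -0.238, 1.5, 0.126, 1.149, -0.155], TCP at [0.625, -0, 0.231] pointing down, gripper open.
Joint ranges: [-3.08, 3.08], [-0.24, 2.05], [-1.43, 1.35], [0, 2.5], [-1.52, 4.66], [0.17, 1.96], [-2.89, 2.89]. Speed limits (rad/s): [2.39, 2.39, 3.14, 3.14, 3.14, 3.14, 3.14].

INTERFACE

Orientations are given as a unit quaternion [w, x, y, z].
In Python, from station import ctrl, get_state, vision, ticket, models gives the robot as it stands. Calls block until the motion is done:
- ctrl.movep(position, orientation): joint-space move of the TCP to a pose.
- ctrl.movel(position, frame=None, max_speed=0.15): straight line of the TCP; frame=None keeps the orientation; max_speed is the mean speed in m/s.
- ctrl.set_joints(angles): joint-space move.
- ctrl.ungrasp() and ctrl.close_gripper(force=None): open the fingers fully, or close them until they stop; force is the grip in N (None keeps the last).
- ctrl.pause(seconds).
- ctrl.ik(position, orientation): joint angles nearest the present ones, or None.
- get_state(): the state.
- vision.grab_frame(name): name is "side" or "top"; returns (picture, depth): 420x560x3 uint8, blue, green, red; 420x560 float32, m along the optical axis (not along the pixel's ray), 0 where there is no reading.
- vision.camera_info(name): a dict with "mtx" (3x3 intrinsics, pixels), "dist_coeffs" ([k1, k2, p1, p2, k3] as OpenCV has them; the pictures are not rectified), "R" (3x3) and "t" (3): a world point X has camera coordinates R X + t. Camera axes: x right, y down, z forward; pixel columns grow to the right and rows downward; lengths in m; the calibration is good to about 2 mm. A picture is of the moment at which its call begins. camera_info takes no time and is no camera call.
A pose or a line that the arm cannot do raises ctrl.Unreachable and nothing moves.
- ticket.close_job(): hands the job in; it is judged then, once.
Trained networks look in the newest picture that a camera, given by its name, has taken for a name from the list of things; names that differ only in an ending like _2 or _b are one class to them, and where a whole thing is asked for, a point or a joint stands for the part that bears it (a point fixed in the world has none). Each returns a list of dicts, best first, with "p" (0 to 1); they miss things now and then, are a little off and sometimes report something else, mostly with a low value. They report only what shows in the picture. A call takes as long as a camera call. They do not tell look-alikes from the thing itself.
- models.recognise(camera, target): "point" ([column, row] in pixels, amid what is visible of it).
- models.masks_of(camera, target): "mask" (420x560 bool, what is visible of it) and "point" ([column, row] in pixels, amid what is visible of it).
The state is a dict: "time": time; "qpos": joint angles; "qd": joint speeds; "tau": joint torques, N m; "tcp_pos": TCP position; "eef_rot": TCP orientation; "contact_force": force on the tool from outside, world axes, zero at the start; "wrist_torque": the same for the moment, N m; "width": finger opening in m; "gripper_force": force on a finger pad.
Only numpy, scipy, OpenCV 4.12 (cv2) and the standard library are available. Lean on these libraries where they do the work, as an engineer would, in place of code of your own. Each camera call takes 0.05 s, during which the arm holds its last target. There are 200 camera calls.

TASK

Take the T-handled hook from its hanger, reach over the front wall of the gearbox case with it and pull the stiff parking-lock lever across to the left until it is firmly home against its stop screw, then hang the hook back in its hanger. Where the stop lies was set by hand and must be felt: the lever drags at about 5 N, a steady pull of about 10 N on it seats it, and more than 16 N would bend it. Keep the hand itself off the case, and leave the other parts on the bench where they are.

Things in the scene. Friction and masses are not known exactly. Their poses are not given: they have to be found in the camera images.
- gear_case: Fixed open aluminium gearbox case, about 225 x 225 mm, walls 80 mm high, a 180 mm round bell flange upright at the back. Origin on the bench under the lever bay; x to the back, y left, z up. Front wall inside face x=-0.096; side walls inside y=+-0.091; floor z=0.012. A cast web bridges the bay from side to side over the tab, at x=-0.014 to 0.002, z=0.074 to 0.084: pass the toe under it from the front.
- park_lever: Steel parking-lock lever in the case, turning on an upright pin; origin on the pin's axis at bench height, 70 mm behind the case's origin. Its own -x axis points along the lever to the tab. Found leaning to the right of the case by 0.28 to 0.5 rad; to be swung left (+y of the case). It drags evenly (4 to 6 N at the tab) and stays where it is left. Home: against the screw with 4 N or more at the screw.
- lever_tab (a point): Middle of the upright steel tab at the lever's end, 70 mm from the pin, height 0.050 (z 0.035 to 0.065). The tab is 22 mm along the lever, 6 mm thick, 30 mm high. Push it on its right (-y) face with the hook's toe.
- stop_lug: Fixed lug in the case to the left of the lever, origin at bench height, 25 mm behind and 52 mm left of the case's origin. A stop screw through it points right, at height 0.040, and meets the lever 45 mm from its pin. How far the screw stands out is set by hand and not measured: the lever comes home when it has swung to between 0.02 and 0.40 rad left of the case's -x axis.
- hook_tool: Loose hook, 0.11 to 0.21 kg: rubber T-grip 96 (x) x 18 (y) x 30 mm (z), under its middle an 8 mm steel rod that goes down and bends forward (+x) into a toe. Origin at the grip's middle, z up; the rod's axis is at x=y=0; the toe (8 mm thick) lies 85 mm below and ends at x=0.050. Hangs upright in its hanger; take the grip across its 18 mm, at the middle of its length.
- hook_grip (a point): Middle of the hook's T-grip (half-way up its 30 mm height): the place to grasp; axes as hook_tool.
- stand_seat (a point): Where the grip's middle is when the hook hangs in its fixed steel hanger, 125 mm above the bench; x is the way the toe points. The grip's ends lie in two saddles on straps 37 mm before and behind the middle, 14 mm wide, lips 11 mm high. The toe is below the front strap, so: lift 20 to 45 mm, move 50 mm to the right (-y), then up; hang it back the same way. The left (+y) side is closed by uprights.
- servo_piston: Bystander: aluminium servo piston, 52 mm across, 61 mm high, upright; origin under its middle.
- thread_bottle: Bystander: dark bottle with a red nozzle, 34 mm across, 100 mm high, upright; origin under its middle.
- planet_carrier: Bystander: grey planet gear set, 66 mm across, 30 mm high, lying flat on the side of the case where the hanger is not; origin under its middle.
Not all that is in view belongs to the job. Several things have the shape of the hook_tool; the one meant has the colours described above.

How it is judged:
On the way, in this order (a step that is already met when the one before it is completed fails the run):
1. the hook is lifted clear out of its hanger (distance between hook_grip and stand_seat above 0.06 m), for 0.1 s.
2. the lever is pulled firmly home against its stop screw (contact force between park_lever and stop_lug above 4 N), for 0.2 s.
At the end, for the whole second after the job is handed in: the lever still stands against its stop screw, and the hook hangs at rest in the saddles of its hanger, its grip within 12 mm of the hanger's seat and upright within 0.12 rad, let go (contact force between park_lever and stop_lug above 0.15 N and distance between hook_grip and stand_seat below 0.012 m and angle between hook_tool's own z axis and vertical below 0.12 rad and linear speed of hook_tool below 0.02 m/s); the robot touches nothing.
It fails at once if the hook presses on the case or on the lever in it with more than 16 N (contact force between hook_tool and gear_case above 16 N).
It fails at once if the hand or arm presses on the case or on the lever in it (more than 2 N) (contact force between any of the fingers, the arm and gear_case above 2 N).
It fails at once if the piston, the bottle or the planet gear set is shifted by more than 20 mm (distance of any of servo_piston, thread_bottle, planet_carrier from where it was at the start of the episode above 0.02 m).
It also fails if it takes over 69 s, if anything falls off the work surface, if the arm or the gripper's body presses on something with over 40 N, if the wrist force passes 120 N, or if a joint passes its speed limit or range.

## Working session

There is one attempt and no reset: what is moved stays moved. The work goes in short steps, each a Python script; the robot and the scene stay as the last script left them, time stands still between calls to the robot, and variables do not carry over. Pictures are saved under pics/ and viewed, at most 10 in all, crops included, and the job is handed in when it is done.

```bash
mkdir -p pics; ls; cat > h.py <<'E'
import numpy as np, cv2
from station import ctrl,get_state,vision,ticket,models
def world(cam,px,d):
    c=vision.camera_info(cam); R=np.array(c["R"]);t=np.array(c["t"])
    px=np.array(px,float).reshape(-1,1,2)
    n=cv2.undistortPoints(px,np.array(c["mtx"]),np.array(c["dist_coeffs"])).reshape(-1,2)
    d=np.array(d,float).reshape(-1,1)
    return (np.c_[n*d,d]-t)@R
def cloud(cam,mask,dep):
    v,u=np.nonzero(mask&(dep>0)); return world(cam,np.c_[u,v],dep[v,u])
def proj(cam,X):
    c=vision.camera_info(cam)
    return cv2.projectPoints(np.array(X,float).reshape(-1,1,3),cv2.Rodrigues(np.array(c["R"]))[0],np.array(c["t"],float),np.array(c["mtx"]),np.array(c["dist_coeffs"]))[0].reshape(-1,2)
E
python3 - <<'E'
from h import *
for c in ("side","top"):
    p,d=vision.grab_frame(c); cv2.imwrite(f"pics/{c}0.png",p); np.save(f"{c}0.npy",d)
    for n in ("gear_case","park_lever","lever_tab","stop_lug","hook_tool","hook_grip","servo_piston","thread_bottle","planet_carrier"):
        for m in models.masks_of(c,n)[:4]:
            if m["p"]<.2: continue
            X=cloud(c,m["mask"],d)
            print(c,n,round(m["p"],2),np.round(m["point"]),m["mask"].sum(),np.round(np.median(X,0),3) if len(X) else None, np.round(X.min(0),3) if len(X) else '',np.round(X.max(0),3)if len(X) else '')
print(ctrl.pinch_z,get_state())
E
```

```text
pics
side gear_case 0.58 [279. 209.] 5215 [ 0.573 -0.1    0.061] [ 0.394 -0.873 -0.147] [0.948 0.257 0.182]
side lever_tab 0.47 [276. 207.] 148 [ 0.62  -0.136  0.048] [ 0.555 -0.182  0.025] [ 0.66  -0.027  0.085]
side stop_lug 0.67 [346. 219.] 317 [ 0.378 -0.116  0.04 ] [ 0.362 -0.322 -0.002] [ 0.435 -0.102  0.095]
side hook_tool 0.67 [287. 257.] 618 [0.406 0.265 0.128] [0.358 0.085 0.002] [0.467 0.277 0.141]
side hook_tool 0.56 [279. 359.] 602 [0.345 0.463 0.018] [0.293 0.425 0.   ] [0.394 0.607 0.145]
side hook_grip 0.71 [278. 361.] 629 [0.344 0.463 0.018] [0.304 0.423 0.003] [0.394 0.492 0.023]
side hook_grip 0.64 [290. 254.] 742 [0.407 0.264 0.125] [ 0.358  0.006 -0.001] [0.481 0.279 0.142]
side servo_piston 0.56 [334. 255.] 367 [0.374 0.032 0.023] [ 0.351 -0.101 -0.002] [0.42  0.052 0.062]
side thread_bottle 0.68 [350. 220.] 284 [ 0.377 -0.115  0.042] [ 0.363 -0.322  0.001] [ 0.435 -0.102  0.092]
side planet_carrier 0.71 [358. 202.] 207 [ 0.401 -0.327  0.019] [ 0.372 -0.407  0.002] [ 0.435 -0.305  0.031]
top gear_case 0.56 [376. 194.] 2126 [ 0.592 -0.197  0.076] [ 0.389 -0.239 -
[... 660 characters left out ...]
array([ 0.10550186,  0.50747248, -0.23763109,  1.50020142,  0.12569766,
        1.14888361, -0.15482303]), 'qd': array([ 0.00028101,  0.00037446,  0.00136507,  0.00101744,  0.00118449,
       -0.00151361, -0.00039017]), 'tau': array([-3.44060509e-04, -6.20365047e+01, -2.18513757e+00, -2.49965626e+01,
        1.37959063e-02,  2.34900283e-03,  5.53165091e-05]), 'tcp_pos': array([ 6.24994312e-01, -7.68606513e-06,  2.31292659e-01]), 'eef_rot': array([-4.35235578e-06,  7.07114650e-01,  7.07098912e-01,  1.42726474e-05]), 'contact_force': array([ 0.23679839, -1.10180224,  0.3593571 ]), 'wrist_torque': array([-0.0146559 ,  0.00809659, -0.03819351]), 'gripper_force': 0.0, 'width': 0.0854266521168901}
```

View pics/side0.png

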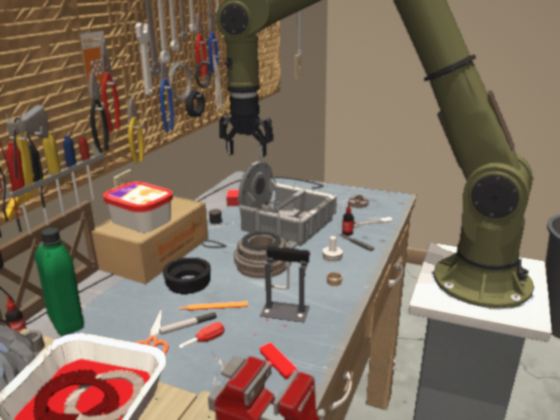

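View pics/top0.png

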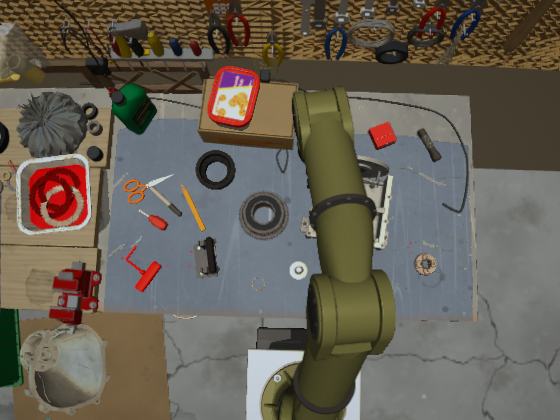

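Look-alikes: the black grip hanging in the stand, side (288,257) / top (207,253), and the red hook lying on the bench, side (279,359) / top (147,276). The black one fits, since it has a rubber grip and steel rod and hangs in the hanger. I'll confirm it in a crop and move the arm aside to see the case.

```bash
python3 - <<'E'
from h import *
s=cv2.imread("pics/side0.png")[225:335,235:345]; t=cv2.imread("pics/top0.png")[215:305,165:255]
f=lambda i:cv2.resize(i,(400,400),interpolation=cv2.INTER_CUBIC)
cv2.imwrite("pics/hook1.png",np.hstack([f(s),f(t)]))
q=get_state()["eef_rot"]
ctrl.movep([0.42,0.16,0.30],q)
p,d=vision.grab_frame("top"); np.save("top1.npy",d); 
cv2.imwrite("pics/top1.png",p)
for n in ("gear_case","park_lever","lever_tab","stop_lug"):
        for m in models.masks_of("top",n)[:3]:
            X=cloud("top",m["mask"],d)
            print(n,round(m["p"],2),np.round(m["point"]),m["mask"].sum(),np.round(np.median(X,0),3) if len(X) else None, np.round(X.min(0),3) if len(X) else '',np.round(X.max(0),3)if len(X) else '')
cv2.imwrite("pics/case1.png",cv2.resize(p[120:270,280:430],(600,600),interpolation=cv2.INTER_CUBIC))
print(get_state()["time"])
E
```

```text
gear_case 0.79 [350. 200.] 6833 [ 0.566 -0.125  0.026] [ 0.435 -0.25  -0.005] [0.73  0.015 0.186]
lever_tab 0.68 [352. 186.] 156 [ 0.622 -0.136  0.049] [ 0.568 -0.149  0.021] [ 0.644 -0.116  0.07 ]
2.3
```

View pics/hook1.png

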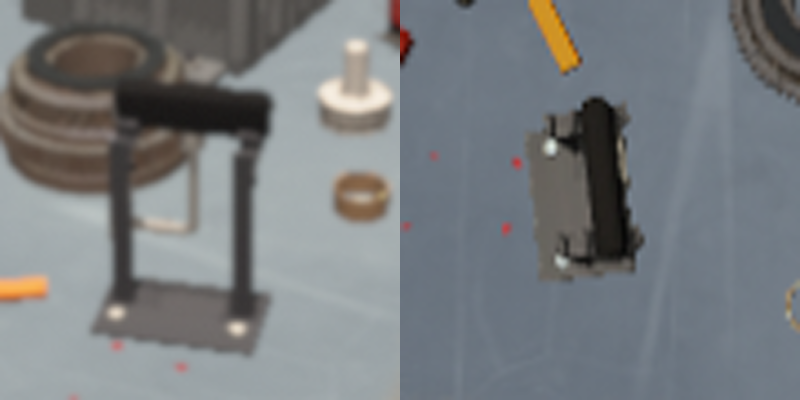

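View pics/case1.png

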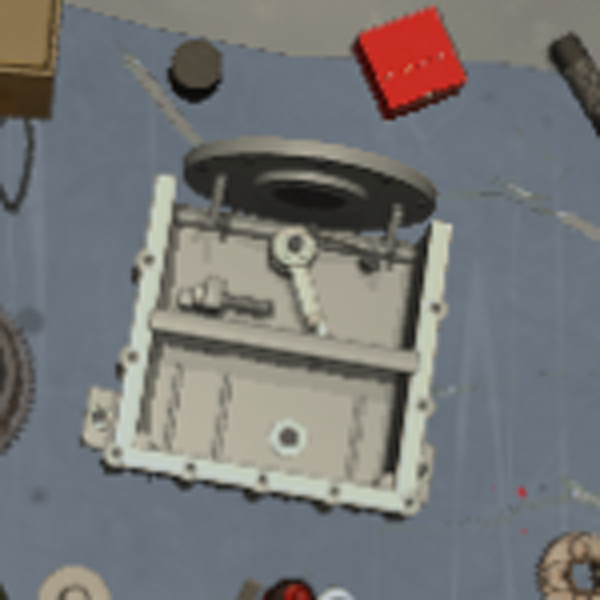

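The crop confirms it: black grip, steel rod with its toe pointing +x (left in the side view), and uprights on the +y side. The case is yawed slightly right. Its lever runs from the pin at crop (295,245) to a tab at about (320,330) under the web, leaning right about 0.4. Next I'll fit the poses.

```bash
python3 - <<'E'
from h import *
from scipy.optimize import minimize
d=np.load("top1.npy"); full=np.ones(d.shape,bool); A=cloud("top",full,d)
m=(abs(A[:,0]-.57)<.17)&(abs(A[:,1]+.12)<.16)
B=A[m]
print("floor",np.median(B[(B[:,2]>.005)&(B[:,2]<.03),2]),"walltop",np.median(B[(B[:,2]>.075)&(B[:,2]<.095),2]))
P=B[(B[:,2]>.073)&(B[:,2]<.09)][:,:2]
rects=np.array([[-.11,.10,.091,.105],[-.11,.10,-.105,-.091],[-.11,-.096,-.105,.105],[-.014,.002,-.091,.091]])
def loc(v,P):
    c,s=np.cos(v[2]),np.sin(v[2]); q=P-v[:2]; return np.c_[q@[c,s],q@[-s,c]]
def cost(v):
    L=loc(v,P)
    dd=np.min([np.hypot(np.maximum(np.maximum(r[0]-L[:,0],L[:,0]-r[1]),0),np.maximum(np.maximum(r[2]-L[:,1],L[:,1]-r[3]),0)) for r in rects],0)
    return np.mean(np.minimum(dd,.012)**2)*1e6
best=min((minimize(cost,[x,-.125,y],method="Nelder-Mead",options=dict(initial_simplex=[[x,-.125,y],[x+.02,-.125,y],[x,-.105,y],[x,-.125,y+.1]])) for x in (.54,.56,.58) for y in(-.2,-.1)),key=lambda r:r.fun)
v=best.x; print("case",v.round(4),best.fun,len(P)); np.save("case.npy",v)
c,s=np.cos(v[2]),np.sin(v[2]); W=lambda x,y,z:[v[0]+c*x-s*y,v[1]+s*x+c*y,z]
# lever points in case frame
L=np.c_[loc(v,B[:,:2]),B[:,2]]
k=(L[:,2]>.03)&(L[:,2]<.072)&(L[:,0]>-.012)&(L[:,0]<.06)&(abs(L[:,1])<.05)
for x in np.arange(-.01,.06,.006):
    kk=k&(abs(L[:,0]-x)<.003); print(round(x,3),kk.sum(),L[kk].mean(0).round(4) if kk.any() else '')
p=cv2.imread("pics/top1.png"); o=np.array([280,120])
im=cv2.resize(p[120:270,280:430],(600,600),interpolation=cv2.INTER_CUBIC)
for r in rects:
    q=(proj("top",[W(r[i],r[j],.084 if r[1]<.01 and r[0]>-.05 else .08) for i,j in((0,2),(1,2),(1,3),(0,3))])-o+.5)*4
    cv2.polylines(im,[q.astype(np.int32)],True,(0,0,255),1)
for a in (.28,.4,.5):
    q=(proj("top",[W(.07,0,.065),W(.07-.081*np.cos(a),-.081*np.sin(a),.065)])-o+.5)*4
    cv2.polylines(im,[q.astype(np.int32)],False,(255,0,0),1)
cv2.imwrite("pics/fit.png",im)
# hook
A=cloud("top",full,np.load("top0.npy"))
G=A[(abs(A[:,0]-.405)<.08)&(abs(A[:,1]-.255)<.04)&(A[:,2]>.128)&(A[:,2]<.155)]
mu=G.mean(0);u=np.linalg.svd(G[:,:2]-mu[:2],full_matrices=False)[2][0];u*=np.sign(u[0])
t=(G[:,:2]-mu[:2])@u; w=(G[:,:2]-mu[:2])@[-u[1],u[0]]
print("hook",len(G),mu.round(4),np.arctan2(u[1],u[0]).round(3),t.min(),t.max(),w.min(),w.max(),"mid",mu[:2]+u*(t.min()+t.max())/2, "rect",cv2.minAreaRect((G[:,:2]*1000).astype(np.float32)))
A=cloud("side",full,np.load("side0.npy"))
G=A[(abs(A[:,0]-.405)<.08)&(abs(A[:,1]-.255)<.04)&(A[:,2]>.115)&(A[:,2]<.155)]
print("side",len(G),G.min(0),G.max(0),G.mean(0))
E
```

```text
floor 0.012074508545979367 walltop 0.08144713041406423
case [ 0.561  -0.1201 -0.1509] 6.109878377015266 1704
-0.01 0 
-0.004 0 
0.002 0 
0.008 3 [ 0.0091 -0.0277  0.0602]
0.014 17 [ 0.0137 -0.003   0.0531]
0.02 24 [0.0207 0.0094 0.0494]
0.026 37 [0.0258 0.0184 0.0465]
0.032 12 [0.0318 0.0047 0.045 ]
0.038 12 [ 0.0376 -0.0159  0.0426]
0.044 12 [ 0.0442 -0.0122  0.0443]
0.05 10 [ 0.0508 -0.0091  0.0436]
0.056 21 [ 0.0565 -0.0007  0.0436]
hook 246 [0.4035 0.2551 0.139 ] 0.16 -0.04491342960354922 0.04631437176188374 -0.008789537162292797 0.01018015427475946 mid [0.40417175 0.25522061] rect ((404.0387878417969, 256.0497741699219), (91.1772232055664, 18.767223358154297), 8.680740356445312)
side 586 [0.3578693  0.24549436 0.11501444] [0.45358505 0.29486644 0.14154543] [0.40326331 0.2663819  0.12925175]
```

View pics/fit.png

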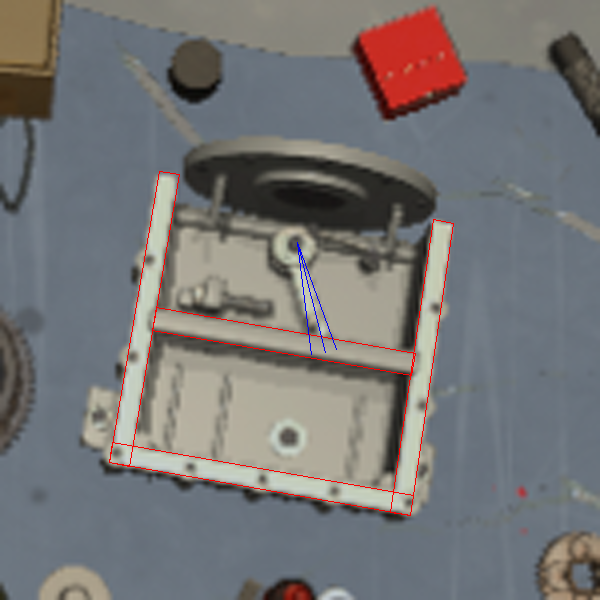

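The case fit lies on the wall edges. The hook's middle is at (0.404, 0.2555), yaw about 0.155, and its size and height agree with the description. Grasping and taking it out.

```bash
cat >> h.py <<'E'
from scipy.spatial.transform import Rotation as Ro
HY=.155
def quat(psi,flip):
    q=(Ro.from_euler("z",psi+np.pi*flip)*Ro.from_euler("x",np.pi)).as_quat(); return [q[3],q[0],q[1],q[2]]
def hk(x,y,z): # seat frame offset -> TCP
    c,s=np.cos(HY),np.sin(HY); return [.404+c*x-s*y,.2555+s*x+c*y,.125-.0187+z]
def st(msg=""):
    s=get_state(); print(msg,round(s["time"],2),s["tcp_pos"].round(4),s["contact_force"].round(2),s["wrist_torque"].round(3),round(s["width"],4),round(s["gripper_force"],1),s["qpos"][6].round(2)); return s
E
python3 - <<'E'
from h import *
for f in (0,1):
    a=ctrl.ik(hk(0,0,.12),quat(HY,f)); b=ctrl.ik([.49,-.16,.2],quat(-.15,f)); print(f,None if a is None else np.round(a,2),None if b is None else np.round(b,2))
f=min((0,1),key=lambda f:max(abs((ctrl.ik(p,quat(y,f)) if ctrl.ik(p,quat(y,f)) is not None else np.full(7,9))[6]) for p,y in((hk(0,0,.12),HY),([.49,-.16,.2],-.15))))
print("flip",f); np.save("flip.npy",f)
ctrl.movep(hk(0,0,.10),quat(HY,f)); st("above")
ctrl.movel(hk(0,0,0),max_speed=.12); st("down")
ctrl.close_gripper(120); st("closed")
ctrl.movel(hk(0,0,.034),max_speed=.08); st("lift")
p,d=vision.grab_frame("side"); cv2.imwrite("pics/lift.png",cv2.resize(p[180:330,200:400],(800,600),interpolation=cv2.INTER_CUBIC))
E
```

```text
0 [-0.49  0.28 -0.16  1.88  0.05  0.98 -2.09] [ 0.17  0.37  0.13  1.84 -0.06  0.94 -1.39]
1 [-0.14  0.33 -0.64  1.88  0.23  1.01  0.85] [ 0.5   0.38 -0.33  1.83  0.15  0.96  1.53]
flip 1
above 3.5 [0.4043 0.2552 0.2064] [-0.44 -0.36  0.18] [-0.03   0.001 -0.002] 0.0855 0.0 0.82
down 4.48 [0.4043 0.2559 0.1069] [-0.27  0.32  0.76] [ 0.013 -0.022 -0.015] 0.0859 0.0 0.7
closed 5.12 [0.4041 0.2558 0.1068] [-0.4  -0.25  5.78] [-0.148  0.148  0.054] 0.0168 117.0 0.7
lift 5.69 [0.404  0.2552 0.1402] [ 0.16  0.31 -2.56] [ 0.003 -0.005  0.009] 0.0165 117.1 0.74
```

View pics/lift.png

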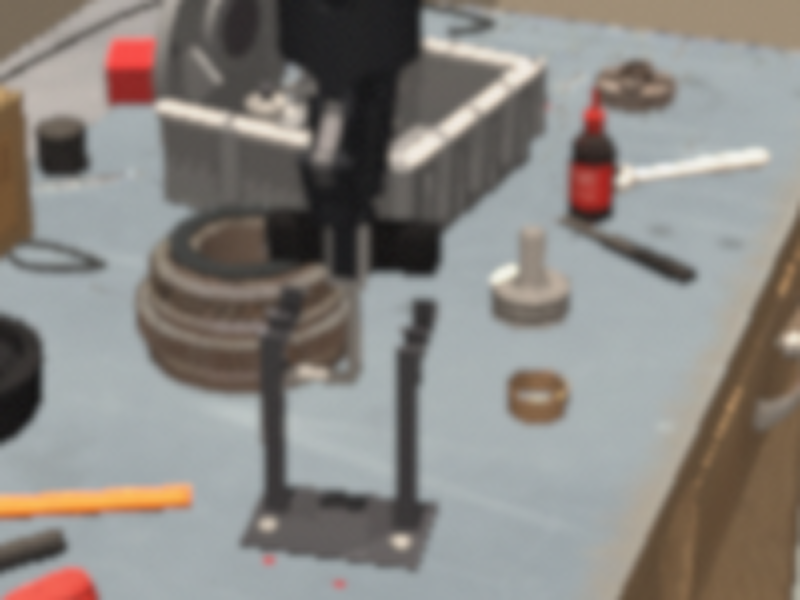

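The hook is held at mid-grip and is clear of the saddles. Moving it to the case.

```bash
cat >> h.py <<'E'
V=np.load("case.npy"); F=int(np.load("flip.npy"))
def cs(x,y,z): # rod axis / grip-mid in case frame -> TCP
    c,s=np.cos(V[2]),np.sin(V[2]); return [V[0]+c*x-s*y,V[1]+s*x+c*y,z-.0187]
YV=lambda: np.array([-np.sin(V[2]),np.cos(V[2]),0])
E
python3 - <<'E'
from h import *
ctrl.movel(hk(0,-.055,.034),max_speed=.12)
ctrl.movel(hk(0,-.055,.13),max_speed=.2)
ctrl.movep(cs(-.078,-.054,.255),quat(V[2],F)); st("over")
ctrl.movel(cs(-.078,-.054,.180),max_speed=.15); 
p,d=vision.grab_frame("side"); a=p[150:250,210:360]
st("low"); 
p,d=vision.grab_frame("top"); b=p[130:250,290:410]
cv2.imwrite("pics/over.png",np.hstack([cv2.resize(a,(420,420),interpolation=2),cv2.resize(b,(380,420),interpolation=2)]))
E
```

```text
over 8.36 [ 0.4761 -0.16    0.2362] [ 1.12  0.74 -2.04] [ 0.028 -0.004 -0.   ] 0.0164 117.0 1.48
low 9.06 [ 0.4766 -0.1614  0.1623] [-0.17 -0.27 -2.7 ] [-0.047 -0.011 -0.036] 0.0166 117.0 1.42
```

View pics/over.png

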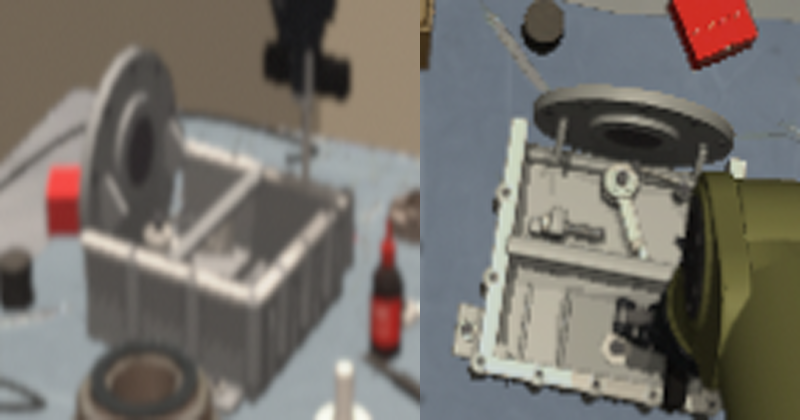

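Clear in both views: the rod stands over the front right of the bay, and the arm is clear of the bottle. Descending, then passing the toe under the web and pulling with force monitoring.

```bash
cat >> h.py <<'E'
def fy(F0,n=4):
    a=[]
    for _ in range(n): ctrl.pause(.02); a.append(get_state()["contact_force"])
    return -(np.mean(a,0)-F0)@YV()
E
python3 - <<'E'
from h import *
s=st("start")
ctrl.movel(cs(-.078,-.054,.136),max_speed=.06); st("down")
ctrl.movel(cs(-.030,-.054,.136),max_speed=.06)
F0=np.zeros(3); a=[]
for _ in range(6): ctrl.pause(.03); a.append(get_state()["contact_force"])
F0=np.mean(a,0); np.save("F0.npy",F0); st("in")
y=-.054
while y<-.014:
    y+=.002; ctrl.movel(cs(-.030,y,.136),max_speed=.03); f=fy(F0); print(round(y,4),f.round(2),round(get_state()["time"],2))
    if f>9: break
E
```

```text
start 9.11 [ 0.4766 -0.1616  0.1624] [ 0.33 -0.16 -1.95] [-0.035 -0.012 -0.014] 0.0162 117.0 1.42
down 9.99 [ 0.476  -0.1618  0.1174] [ 0.59  1.17 -2.23] [-0.046  0.012  0.011] 0.0166 117.0 1.37
in 11.14 [ 0.5229 -0.1691  0.1174] [ 0.02 -0.13 -2.5 ] [ 0.013 -0.025  0.076] 0.0166 117.0 1.37
-0.052 0.4 11.46
-0.05 -0.03 11.78
-0.048 -0.06 12.09
-0.046 -0.06 12.41
-0.044 0.0 12.72
-0.042 0.05 13.04
-0.04 0.25 13.36
-0.038 1.33 13.68
-0.036 4.66 13.99
-0.034 5.68 14.31
-0.032 5.64 14.62
-0.03 5.42 14.94
-0.028 4.93 15.26
-0.026 5.57 15.57
-0.024 4.86 15.89
-0.022 4.49 16.21
-0.02 4.32 16.52
-0.018 4.14 16.84
-0.016 4.29 17.16
-0.014 4.31 17.48
```

```bash
python3 - <<'E'
from h import *
F0=np.load("F0.npy"); y=-.014; st()
while y<.05:
    f=fy(F0); dy=.0015 if f<6.5 else .0007
    if f>10.8: break
    y+=dy; ctrl.movel(cs(-.030,y,.136),max_speed=.03); print(round(y,4),f.round(2),end=" | ")
np.save("y.npy",y)
ctrl.pause(.5); print("\nf",fy(F0,8),y); st()
E
```

```text
17.48 [ 0.5277 -0.1297  0.1168] [-4.57 -3.88 -2.43] [-1.075  0.966 -0.1  ] 0.0167 117.2 1.3
-0.0125 4.52 | -0.011 4.07 | -0.0095 4.73 | -0.008 4.28 | -0.0065 4.24 | -0.005 4.13 | -0.0035 4.08 | -0.002 4.75 | -0.0005 5.13 | 0.0002 7.41 | 0.0009 9.32 | 0.0016 9.6 | 
f 11.230037567421336 0.0015999999999999973
 21.98 [ 0.5307 -0.1173  0.1173] [ -4.48 -10.8   -0.84] [-3.182  1.237 -0.407] 0.0169 117.4 1.27
```

The drag was a steady 4–5 N, then the force rose sharply to 11.2 N and held for more than 0.5 s, so the lever is at its stop. Backing out the way I came.

```bash
python3 - <<'E'
from h import *
F0=np.load("F0.npy")
ctrl.movel(cs(-.030,-.020,.136),max_speed=.05); st("off"); print(fy(F0))
ctrl.movel(cs(-.078,-.020,.136),max_speed=.08); st("back")
ctrl.movel(cs(-.078,-.020,.255),max_speed=.15)
p,d=vision.grab_frame("top"); b=p[130:250,290:410]
ctrl.movep(hk(0,-.055,.13),quat(HY,F)); st("at hanger")
p,d=vision.grab_frame("side"); a=p[180:300,220:370]
cv2.imwrite("pics/ret.png",np.hstack([cv2.resize(a,(420,420),interpolation=2),cv2.resize(b,(380,420),interpolation=2)]))
for n in("hook_tool",):
    for m in models.masks_of("side",n)[:2]:
        X=cloud("side",m["mask"],d); G=X[X[:,2]>.2]
        if len(G)>30:
            print(m["p"],len(G)); 
            for lo in (.36,.38,.40,.42,.44):
                k=(G[:,0]>lo)&(G[:,0]<lo+.02); print(lo,k.sum(),np.percentile(G[k,2],[2,50,98]).round(4) if k.any() else '')
            R=X[(X[:,2]<.215)&(X[:,2]>.12)]
            for z in np.arange(.13,.215,.015):
                k=abs(R[:,2]-z)<.0075; print("rod",z.round(3),k.sum(),np.median(R[k],0).round(4) if k.any() else '')
E
```

```text
off 22.56 [ 0.5287 -0.1349  0.1174] [-0.64 -0.31 -1.71] [ 0.021 -0.027  0.017] 0.0162 117.7 1.31
0.5855549267626057
back 23.38 [ 0.4815 -0.1283  0.1176] [-0.68  0.12 -1.44] [-0.061 -0.027  0.037] 0.0168 117.7 1.31
at hanger 25.64 [0.4133 0.1997 0.236 ] [ 0.42 -0.04 -2.5 ] [-0.003  0.013  0.01 ] 0.0166 117.8 0.93
0.7 493
0.36 92 [0.2416 0.2571 0.2687]
0.38 131 [0.2415 0.2579 0.2695]
0.4 82 [0.2028 0.2258 0.2675]
0.42 71 [0.2417 0.2562 0.2689]
0.44 116 [0.2423 0.257  0.2695]
rod 0.13 0 
rod 0.145 0 
rod 0.16 10 [0.4332 0.2052 0.1668]
rod 0.175 70 [0.4294 0.2062 0.1721]
rod 0.19 25 [0.4143 0.2036 0.1896]
rod 0.205 25 [0.4138 0.2032 0.2042]
```

View pics/ret.png

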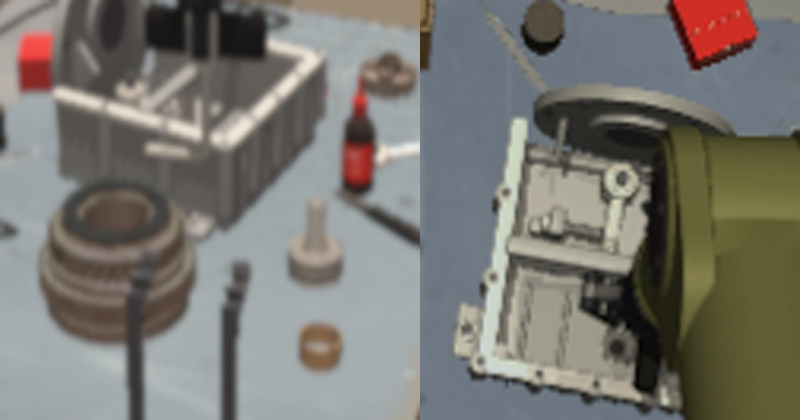

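The lever now stands against the screw and the hook is still level and upright in the grip. Hanging it back.

```bash
python3 - <<'E'
from h import *
ctrl.movel(hk(0,-.055,.034),max_speed=.15)
ctrl.movel(hk(0,0,.034),max_speed=.08); st("over seat")
ctrl.movel(hk(0,0,.010),max_speed=.06)
z=.010
while z>-.003:
    z-=.0015; ctrl.movel(hk(0,0,z),max_speed=.03); s=get_state(); print(round(z,4),s["contact_force"].round(1))
    if s["contact_force"][2]>2: break
ctrl.pause(.2); st("seated")
ctrl.ungrasp(); ctrl.pause(.3); st("open")
ctrl.movel(hk(0,0,.12),max_speed=.12)
ctrl.movep([.42,.0,.30],quat(0,F)); ctrl.pause(.5); st("clear")
a,d=vision.grab_frame("side")
m=models.masks_of("side","hook_tool")
b,d=vision.grab_frame("top")
A=cloud("top",np.ones(d.shape,bool),d)
G=A[(abs(A[:,0]-.405)<.08)&(abs(A[:,1]-.255)<.04)&(A[:,2]>.128)&(A[:,2]<.16)]
print(len(G),G.mean(0),cv2.minAreaRect((G[:,:2]*1000).astype(np.float32)))
cv2.imwrite("pics/end.png",np.hstack([cv2.resize(a[225:335,235:345],(400,400),interpolation=2),cv2.resize(b[120:270,280:430],(400,400),interpolation=2)]))
E
```

```text
over seat 27.37 [0.404  0.255  0.1402] [ 0.75 -0.22 -2.02] [0.018 0.027 0.009] 0.0165 117.7 0.68
0.0085 [ 0.6  0.1 -1.6]
0.007 [ 0.9 -0.6 -2.4]
0.0055 [ 0.3  1.  -3.1]
0.004 [ 0.7  1.5 -2.9]
0.0025 [ 0.4  0.4 -3.3]
0.001 [ 0.1  1.6 -2.8]
-0.0005 [-2.7 -0.5 11.4]
seated 29.87 [0.4041 0.2556 0.1067] [-3.07 -0.64 10.67] [-0.302  0.573  0.057] 0.0164 119.9 0.63
open 30.84 [0.404  0.2555 0.1058] [ 0.29 -0.67 -0.24] [ 0.054 -0.003 -0.035] 0.0853 0.0 0.63
clear 33.53 [4.200e-01 2.000e-04 2.999e-01] [-0.06  0.02 -0.17] [ 0.042 -0.    -0.046] 0.0852 0.0 1.36
240 [0.40340112 0.2534141  0.1390633 ] ((403.881103515625, 254.6025848388672), (91.0899887084961, 19.266935348510742), 8.861634254455566)
```

View pics/end.png

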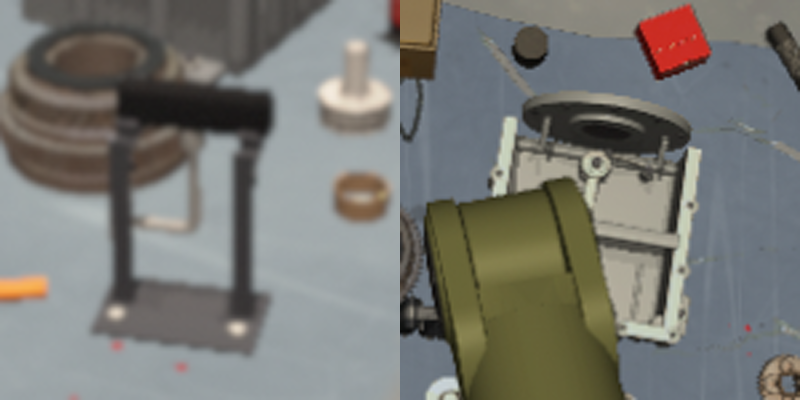

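The hook hangs as it did at the start (position matches within 2 mm) and the robot is clear, so I'm handing the job in.

```bash
python3 -c "
from station import ticket; print(ticket.close_job())"
```

```text
the job is handed in; nothing more can be done
None
```

The job is handed in at about 34 s of the 69 s allowed: the lever was pulled against its stop screw (11 N held for over 0.5 s), and the hook is back in its hanger within 2 mm of where it started; no verdict was returned.

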